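Open the service hatch and stow its cover in the dock

ROBOT

A 6-joint arm with a two-finger parallel gripper is mounted at the origin on a cart in front of the work surface, level with it; the furniture and walls round the work are solid. World frame = base frame: x ahead of the robot, y to its left, z up, the work surface at z = 0. Lengths are in m, angles in rad, forces in N, time in s.
With the tool pointing down it reaches from about 0.3 to 0.875 m from the base axis. Payload 6.4 kg.
Tool frame: the origin (TCP) lies on the centre line of the jaws, within the pads' length; the fingertips stand ctrl.nose_length ahead of it and the grasp point (between the pads) lies 6 mm ahead of it (ctrl.nose_length is the distance from the TCP to the fingertips, in m); x points along the fingers, y is the direction in which the jaws open and shut, and the axes are right-handed (so a half turn about x gives the same grasp; the last joint's range is limited). The gripper opens to 85 mm and grips with 20 to 120 N. Pads are 22 mm wide; open, the fingers measure 114 mm over their backs; the gripper's body (76 mm by 85 mm) begins 54 mm behind the grasp point. The pads swing forward as they close: fully open they stand 13 mm farther back than shut.
Start: joints at [-1.492, 0.181, 1.607, -0, 1.354, -0.206], TCP at [0.162, -0.552, 0.256] pointing down, gripper open.
Joint ranges: [-2.99, 2.99], [-0.89, 2.07], [0.3, 2.58], [-1.14, 4.28], [0, 2.63], [-3.12, 3.12]. Speed limits (rad/s): [2.57, 2.57, 3.01, 3.14, 3.14, 3.14].

INTERFACE

Orientations are given as a unit quaternion [w, x, y, z].
In Python, from bench import telemetry, cams, workorder, spotter, ctrl gives the robot as it stands. The module is installed in compiled form; this text tells all that it offers.
- The arm moves only by the tool servo_tool, never from a script. Its argument "targets" is one flat list of numbers, 4 for each row, row after row: the shift along the tool's x, y, z in mm, then the turn about the tool's x in rad. A call has exactly 5 rows; each row shifts and turns the commanded pose from where the row before left it, along the tool's axes as they then stand; what a row does not reach is not made up. A row lasts 1/10 s, in which the tool goes at most 50 mm and 8.59 degrees, less where a joint would pass 70% of its speed; a pose out of reach is approached as far as the arm can. A call is refused whole if a number of a shift passes 50 or a number of a turn 0.15, either way. A call with a gripper value outside its range is refused whole. "fingers" is the finger opening in mm, from 0 to 85.4, set as the call begins (left out, the last holds). The fingers move at their own pace and stop on an object; the grip force is fixed at half the most. Time passes only in rows, so rows that do not move let the fingers close, or fill a call up. It gives the time, the measured TCP pose, the force and the opening at its end, in the units of the state.
- telemetry.get_obs(): the state, without advancing time (a new reading comes with each control period).
- cams.camera(name): name is "scene" or "side" or "wrist"; returns (picture, depth): 420x560x3 uint8, blue, green, red; 420x560 float32, m along the optical axis (not along the pixel's ray), 0 where there is no reading.
- cams.camera_params(name): a dict with "intrinsics" (3x3 intrinsics, pixels), "D" ([k1, k2, p1, p2, k3] as OpenCV has them; the pictures are not rectified), "R" (3x3) and "t" (3): a world point X has camera coordinates R X + t; the wrist camera has in their place "mount" (4x4, takes a point from camera to tool coordinates, whose origin is the TCP and whose axes are the tool frame's). Camera axes: x right, y down, z forward; pixel columns grow to the right and rows downward; lengths in m; the calibration is good to about 2 mm. A picture is of the moment at which its call begins: read the wrist's pose just before it. camera_params takes no time and is no camera call.
- workorder.hand_in(): hands the job in, once; it reports no verdict.
Trained networks look in the newest picture that a camera, given by its name, has taken for a name from the list of things; names that differ only in an ending like _2 or _b are one class to them, and where a whole thing is asked for, a point or a joint stands for the part that bears it (a point fixed in the world has none). Each returns a list of dicts, best first, with "score" (0 to 1); they miss things now and then, are a little off and sometimes report something else, mostly with a low value. They report only what shows in the picture. A call takes as long as a camera call. They do not tell look-alikes from the thing itself.
- spotter.search_frame(camera, thing): "pixel" ([column, row] in pixels, amid what is visible of it).
The state is a dict: "time_s": time; "q": joint angles; "dq": joint speeds; "joint_efforts": joint torques, N m; "eef_pos": TCP position; "eef_rot": TCP orientation; "wrist_force": force on the tool from outside, world axes, zero at the start; "torque": the same for the moment, N m; "opening": opening from 0.0 (shut) to 1.0 (fully open).
Only numpy, scipy, OpenCV 4.12 (cv2) and the standard library are available. Lean on these libraries where they do the work, as an engineer would, in place of code of your own. Each camera call takes 0.05 s, during which the arm holds its last target.

TASK

Open the instrument for service: turn both black turn buttons aside until they are clear of the blue hatch cover, lift the cover out by its black pull, and lay it flat on the worktop, pull upwards. The low roof of the white dock leaves no room for a gripper on the pull, so let go, take the cover again by a bare end, lift it over the dock's raised floor and slide it in lengthways, right side up, until it is fully home against the back wall, and leave it there. Do not drop the cover, leave the buttons turned aside, and leave the jar, the beaker and the orange hex key set where they are.

Things in the scene. Friction and masses are not known exactly. Their poses are not given: they have to be found in the camera images.
- housing: Grey instrument housing, fixed, 230 (its x) x 104 (its y) x 54 mm high; origin at the centre of its underside on the worktop, z up. Its flat aluminium top (z = 54 mm) is the frame of the hatch: an opening 153 x 57 mm, long side along its x, in which the cover's plate lies flush with the top. A tall rack post stands on the worktop to its left, 60 x 40 mm, centre at world x = 0.545, y = 0.16 m.
- cover_center (a point): Centre of the hatch cover's blue plate, 150 (x) x 54 (y) x 8 (z) mm, loose, about 0.15 kg. Under the plate a black gasket block 130 x 40 x 10 mm, on which the cover stands: on a surface this point is 14 mm and the plate's edges are 10 to 18 mm above it. x along the length, y across, z up. Both ends are bare for 57 mm; either may go in first.
- cover_pull (a point): Centre of the black upright pull in the middle of the cover's top: 36 (cover's x) x 12 (y) x 24 mm high. This point is 16 mm above cover_center; the pull reaches from the plate's top (4 mm above cover_center) to 28 mm above it.
- button_near_pivot (a point): Turn button at the housing's -x end: point on its upright pivot, at half height. The black bar is 12 mm wide (17 mm at the round pivot boss), from 2 to 14 mm above the housing's top, and reaches 28 mm from the pivot along this point's x. Pivot on the housing's centre line, 89 mm from its centre, 14 mm outside the cover's end: the bar overlaps the cover by up to 14 mm.
- button_far_pivot (a point): Turn button at the housing's +x end, the same in shape and also 89 mm from the housing's centre; the bar reaches out along this point's x axis.
- button_near (a joint): Angle of the near turn button, rad, counter-clockwise from above; 0 = bar straight over the cover (along the housing's +x), stops at -1.75 and +1.75; starts within 0.3 of 0. It may be turned either way and stays where it is left by slight friction (0.03 N m). It is clear of the cover beyond about 1.2 either way.
- button_far (a joint): Angle of the far turn button, rad, counter-clockwise from above; 0 = bar straight over the cover (along the housing's -x); otherwise as for the near button.
- dock: White dock, fixed: a low bay open towards its -x, origin on the worktop under the middle of the bay, z up. Mouth at x = -50 mm, back wall at x = +50; side walls at y = -30 and +30, flared lips at the mouth out to x = -59. Raised floor at z = 10 mm, roof from z = 60 to 65. Outside 72 mm wide, 86 over the lips.
- dock_home (a point): Where cover_center is when the cover is fully home in the dock: at x = -25, y = 0, z = 24 mm in the dock's frame, same axes; 50 mm of the cover then stand out of the mouth.
- sample_jar_0: Bystander: white sample jar with a white cap, 60 mm in diameter, 85 mm high, standing; origin at the centre of its underside.
- beaker: Bystander: empty glass beaker, 52 mm in diameter, 60 mm high, standing; origin at the centre of its underside.
- hex_keys: Bystander: orange folding hex key set, 30 x 100 (its y) x 20 mm high, lying; origin at the centre of its underside.
Not all that is in view belongs to the job. Leave any pink or yellow look-alike of the dock alone.

How it is judged:
By the outcome, as a careful person would: the job done as asked, in the order asked, and still so for the second after the job is handed in, with the robot touching nothing.
It also fails if it takes over 72 s, if anything falls off the work surface, if the arm or the gripper's body presses on something with over 40 N, if the wrist force passes 120 N, or if a joint passes its speed limit or range.

## Working session

There is one attempt and no reset: what is moved stays moved. The work goes in short steps, Python scripts to look and compute and a tool call to move; the robot and the scene stay as the last step left them, time stands still between calls to the robot, and variables do not carry over. Pictures are saved under pics/ and viewed, and the job is handed in when it is done.

Besides the shell and the picture viewer there is one more tool, called as a command line: name --argument value ..., lists and objects as JSON in quotes. servo_tool: Moves the arm, as the interface text tells. Its arguments: {"type":"object","properties":{"targets":{"type":"array","items":{"type":"number"}},"fingers":{"type":"number"}},"required":["targets"]}

```bash
mkdir -p pics; ls; cat > h.py <<'E'
import numpy as np, cv2
from bench import telemetry, cams, workorder, spotter, ctrl
from scipy.spatial.transform import Rotation as Ro
def pose():
    o=telemetry.get_obs(); w,x,y,z=o['eef_rot']; return np.array(o['eef_pos']),Ro.from_quat([x,y,z,w]).as_matrix(),o
def snap(name,fn):
    p,R,o=pose(); im,d=cams.camera(name); cv2.imwrite('pics/'+fn+'.png',im)
    np.savez('pics/'+fn+'.npz',im=im,d=d,p=p,R=R); return im,d
def extr(name,p=None,R=None):
    c=cams.camera_params(name)
    if name=='wrist':
        M=np.array(c['mount']); T=np.eye(4);T[:3,:3]=R;T[:3,3]=p; W=T@M
    else:
        W=np.eye(4);Rc=np.array(c['R']);W[:3,:3]=Rc.T;W[:3,3]=-Rc.T@np.array(c['t'])
    return np.array(c['intrinsics'],float),np.array(c['D'],float),W
def rays(name,px,p=None,R=None):
    K,D,W=extr(name,p,R); u=cv2.undistortPoints(np.array(px,float).reshape(-1,1,2),K,D).reshape(-1,2)
    return np.c_[u,np.ones(len(u))]@W[:3,:3].T, W[:3,3]
def onz(name,px,z,p=None,R=None):
    r,c=rays(name,px,p,R); s=(z-c[2])/r[:,2]; return c+r*s[:,None]
def ondepth(name,px,d,p=None,R=None):
    r,c=rays(name,px,p,R); px=np.array(px).reshape(-1,2).round().astype(int); return c+r*d[px[:,1],px[:,0]][:,None]
def cloud(name,d,p=None,R=None):
    v,u=np.mgrid[0:420,0:560]; px=np.c_[u.ravel(),v.ravel()]
    return ondepth(name,px,d,p,R).reshape(420,560,3)
def proj(name,X,p=None,R=None):
    K,D,W=extr(name,p,R); V=np.linalg.inv(W); rv,_=cv2.Rodrigues(V[:3,:3])
    return cv2.projectPoints(np.array(X,float).reshape(-1,1,3),rv,V[:3,3],K,D)[0].reshape(-1,2)
E
python3 - <<'E'
from h import *
p,R,o=pose(); print(o); print(R, ctrl.nose_length)
for n in ['scene','side','wrist']:
    im,d=snap(n,n+'0'); print(n,cams.camera_params(n))
    if n!='wrist':
        for t in ['housing','cover_center','cover_pull','button_near_pivot','button_far_pivot','dock','dock_home','sample_jar_0','beaker','hex_keys']:
            r=spotter.search_frame(n,t)
            print(t,[(np.round(x['pixel']),round(x['score'],2),np.round(ondepth(n,[x['pixel']],d)[0],3)) for x in r[:3]])
E
```

```text
pics
{'time_s': 0.0, 'q': array([-1.49230927e+00,  1.81481422e-01,  1.60799123e+00, -3.18418450e-05,
        1.35384567e+00, -2.06312573e-01]), 'dq': array([-0.00157943,  0.00032979, -0.00027148,  0.00083308,  0.00018818,
       -0.00075281]), 'joint_efforts': array([ 2.71974869e-06, -4.44868898e+01, -3.51337373e+01, -4.50720881e-04,
        9.00714513e-03,  1.71938274e-05]), 'eef_pos': array([ 0.16151475, -0.55131485,  0.25542577]), 'eef_rot': array([ 0.09974472,  0.69997703,  0.10096386, -0.69992103]), 'wrist_force': array([0.14406514, 0.3862447 , 0.16057175]), 'torque': array([ 0.06420161,  0.00384202, -0.0390866 ]), 'opening': 1.0034949479621873}
[[-1.66303378e-04  2.80971616e-01 -9.59716064e-01]
 [ 1.71791877e-03 -9.59714581e-01 -2.80971480e-01]
 [-9.99998511e-01 -1.69544075e-03 -3.23082637e-04]] 0.025
scene {'intrinsics': array([[514.75242013,   0.        , 281.1561    ],
       [  0.        , 514.75242013, 201.28010987],
       [  0.        ,   0.        ,   1.        ]]), 'D': array([-0.04927923,  0.        ,  0.        ,  0.        ,  0.        ]), 'R': array([[-0.65124846, 
[... 2634 characters left out ...]
75, array([ 0.476, -0.067,  0.069])), (array([290., 168.]), 0.65, array([ 0.648, -0.081,  0.069]))]
wrist {'intrinsics': array([[354.63924736,   0.        , 287.69623354],
       [  0.        , 354.63924736, 207.5544498 ],
       [  0.        ,   0.        ,   1.        ]]), 'D': array([-0.0917619,  0.       ,  0.       ,  0.       ,  0.       ]), 'mount': array([[-1.89717660e-04, -2.99114111e-01,  9.54217330e-01,
        -1.18175959e-01],
       [ 9.99999939e-01, -3.36274264e-04,  9.34098218e-05,
         9.91173623e-04],
       [ 2.92938535e-04,  9.54217289e-01,  2.99114157e-01,
        -7.59378814e-02],
       [ 0.00000000e+00,  0.00000000e+00,  0.00000000e+00,
         1.00000000e+00]])}
```

View pics/scene0.png

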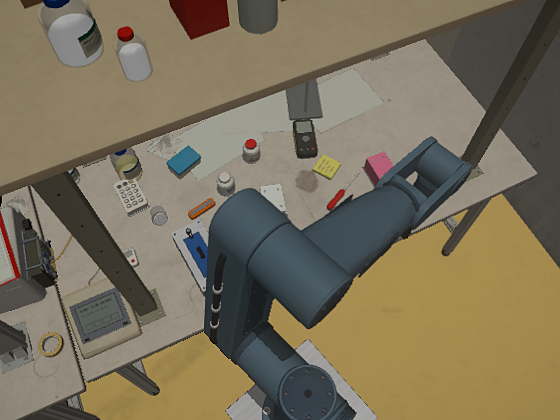

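View pics/side0.png

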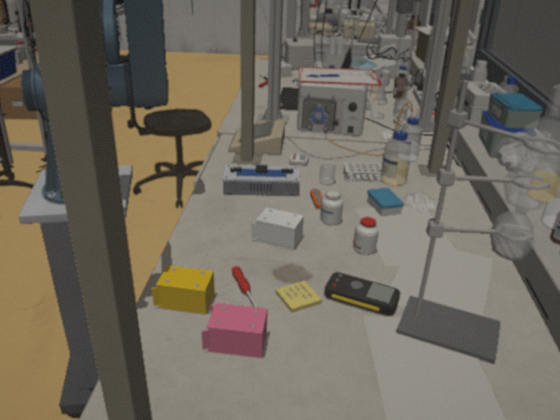

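View pics/wrist0.png

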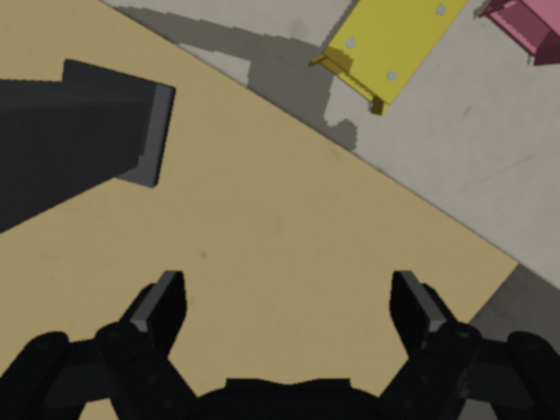

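The side view shows the housing at (262,180) and three dock-shaped boxes: white (279,228), yellow (186,290) and pink (237,330). The white one is the dock described. I'll confirm it in a crop and fit the poses from depth.

```bash
python3 - <<'E'
from h import *
f=np.load('pics/side0.npz'); im,d=f['im'],f['d']
cv2.imwrite('pics/c1.png',cv2.resize(im[140:260,190:360],None,fx=4.6,fy=4.6,interpolation=cv2.INTER_CUBIC))
for n in ['side','scene']:
    f=np.load(f'pics/{n}0.npz'); im,d=f['im'],f['d']
    P=cloud(n,d); ok=d>0
    print(n,'cam',extr(n)[2][:3,3])
    m=ok&(P[...,2]>.05)&(P[...,2]<.058)&(abs(P[...,0]-.55)<.16)&(abs(P[...,1]+.07)<.09)
    q=P[m][:,:2].astype(np.float32); print('housing',m.sum(),q.mean(0),cv2.minAreaRect(q))
    m=ok&(P[...,2]>.061)&(P[...,2]<.069)&(abs(P[...,0]-.55)<.1)&(abs(P[...,1]+.4)<.1)
    q=P[m][:,:2].astype(np.float32); 
    if len(q):print('dock',m.sum(),q.mean(0),cv2.minAreaRect(q), np.median(P[m][:,2]))
    # stuff high
    m=ok&(P[...,2]>.2)&(P[...,0]>.2)&(P[...,0]<1.1)&(abs(P[...,1])<.8)
    h=P[m]; 
    H,e=np.histogramdd(h,bins=[np.arange(.2,1.15,.1),np.arange(-.8,.85,.1),[.2,.4,.6,.8,1,1.5]])
    for i in np.argwhere(H>60): print([round(float(e[k][i[k]]),1) for k in range(3)],int(H[tuple(i)]),end=' ')
    print()
E
```

```text
side cam [ 0.33015975 -1.50846482  0.72702559]
housing 956 [ 0.5574784  -0.08063903] ((0.5586651563644409, -0.0705435574054718), (0.1161075010895729, 0.23015128076076508), 80.278076171875)
dock 621 [ 0.5608787  -0.37311792] ((0.562064528465271, -0.3696068227291107), (0.07875461876392365, 0.1072869673371315), 59.444000244140625) 0.06527372548897381
[0.2, -0.6, 0.4] 876 [0.2, -0.1, 0.2] 1583 [0.2, -0.1, 0.4] 2191 [0.5, 0.1, 0.2] 915 [0.5, 0.1, 0.4] 682 [0.6, 0.4, 0.2] 196 [0.6, 0.4, 0.4] 100 [0.6, 0.5, 0.2] 251 [0.6, 0.5, 0.4] 106 [0.7, -0.8, 0.2] 859 [0.7, -0.8, 0.4] 593 [0.7, 0.4, 0.2] 172 [0.7, 0.4, 0.4] 66 [0.7, 0.5, 0.2] 104 [0.8, -0.8, 0.2] 544 [0.8, -0.8, 0.4] 228 [0.8, 0.3, 0.2] 149 [0.8, 0.4, 0.2] 179 [0.8, 0.5, 0.2] 136 [0.9, -0.8, 0.2] 3073 [0.9, 0.3, 0.2] 235 [0.9, 0.4, 0.2] 161 [0.9, 0.5, 0.2] 118 [1.0, 0.3, 0.2] 133 [1.0, 0.4, 0.2] 141 [1.0, 0.5, 0.2] 93 
scene cam [-0.09029458  0.15560309  1.56294286]
housing 979 [ 0.58480406 -0.06133057] ((0.5598421692848206, -0.0691019669175148), (0.10491255670785904, 0.23214128613471985), 80.26741027832031)
dock 310 [ 0.5656669  -0.37
[... 579 characters left out ...]
 2324 [0.4, -0.3, 0.8] 2675 [0.4, -0.2, 0.8] 2678 [0.4, -0.1, 0.8] 2384 [0.4, -0.0, 0.8] 1781 [0.4, 0.1, 0.8] 1060 [0.5, -0.5, 0.8] 83 [0.5, -0.4, 0.8] 340 [0.5, -0.3, 0.8] 2581 [0.5, -0.2, 0.8] 2534 [0.5, -0.1, 0.8] 3280 [0.5, -0.0, 0.8] 2667 [0.5, 0.1, 0.2] 862 [0.5, 0.1, 0.4] 1323 [0.5, 0.1, 0.6] 2155 [0.5, 0.1, 0.8] 2920 [0.5, 0.2, 0.8] 467 [0.6, -0.3, 0.8] 200 [0.6, -0.2, 0.8] 1650 [0.6, -0.1, 0.8] 2750 [0.6, -0.1, 1.0] 76 [0.6, -0.0, 0.8] 3388 [0.6, 0.1, 0.8] 1486 [0.7, -0.2, 0.8] 820 [0.7, -0.1, 0.8] 301 [0.7, -0.0, 0.8] 1714 [0.7, 0.1, 0.8] 298 [0.7, 0.3, 0.2] 73 [0.7, 0.4, 0.2] 120 [0.8, -0.1, 0.8] 120 [0.8, -0.0, 0.8] 1130 [0.8, 0.3, 0.2] 453 [0.8, 0.4, 0.2] 119 [0.9, 0.3, 0.2] 412
```

View pics/c1.png

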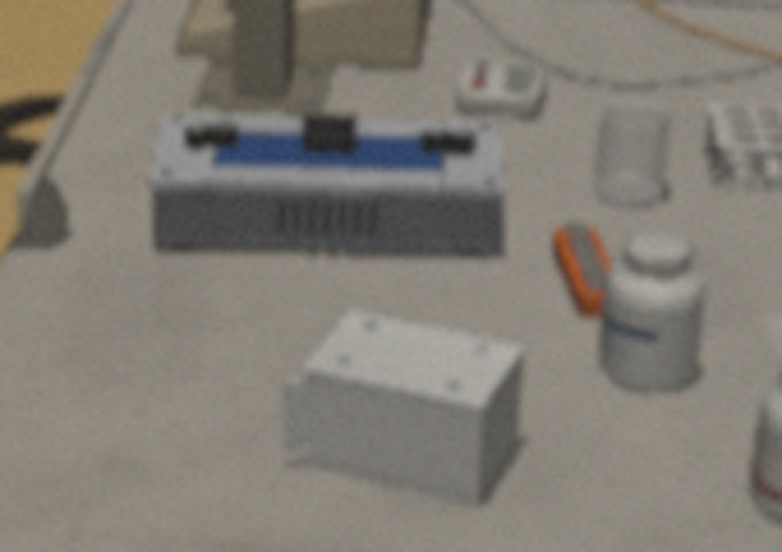

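The crop confirms the white dock: lips and mouth on its left (−x) side, yaw about −31°, centre about (0.56, −0.37). The housing is at about (0.559, −0.070), yaw about −10°. I'll move over the housing for a closer look.

servo_tool --targets '[-2, -24.5, -32, 0, -2, -24.5, -32, 0, -2, -24.5, -32, 0, -2, -24.5, -32, 0, -2, -24.5, -32, 0]' --fingers 85

```text
time_s: 1.65
eef_pos: [0.2814, -0.388, 0.2665]
eef_rot: [0.1, 0.7, 0.1, -0.7]
wrist_force: [0.1, -0.8, -0.6]
opening: 0.997
```

servo_tool --targets '[-2, -24.5, -32, 0, -2, -24.5, -32, 0, -2, -24.5, -32, 0, -2, -24.5, -32, 0, -2, -24.5, -32, 0]'

```text
time_s: 2.15
eef_pos: [0.4006, -0.2254, 0.2767]
eef_rot: [0.101, 0.7, 0.1, -0.7]
wrist_force: [0.2, -1.0, 0.6]
opening: 0.993
```

servo_tool --targets '[-2, -24.5, -32, 0, -2, -24.5, -32, 0, -2, -24.5, -32, 0, -2, -24.5, -32, 0, -2, -24.5, -32, 0]'

```text
time_s: 2.65
eef_pos: [0.5198, -0.0627, 0.2866]
eef_rot: [0.101, 0.7, 0.1, -0.7]
wrist_force: [-0.5, 0.0, -1.1]
opening: 0.995
```

servo_tool --targets '[0, 0, 0, 0.092, 0, 0, 0, 0.092, 0, 0, 0, 0.092, 0, 0, 0, 0.092, 0, 0, 0, 0.092]' --fingers 0

```text
time_s: 3.15
eef_pos: [0.519, -0.0642, 0.2863]
eef_rot: [0.063, -0.704, 0.063, 0.704]
wrist_force: [0.5, 0.3, -0.4]
opening: 0.142
```

```bash
python3 - <<'E'
from h import *
p,R,o=pose(); print(p,R,o['time_s'],o['q'],o['opening'],o['wrist_force'])
im,d=snap('wrist','w1')
P=cloud('wrist',d,p,R)
m=(d>0)&(P[...,2]>.05)&(P[...,2]<.058)
q=P[m][:,:2].astype(np.float32); print(cv2.minAreaRect(q),np.median(P[m][:,2]))
for t in ['cover_pull','button_near_pivot','button_far_pivot','cover_center']:
    print(t,[(np.round(x['pixel']),round(x['score'],2),np.round(ondepth('wrist',[x['pixel']],d,p,R)[0],4)) for x in spotter.search_frame('wrist',t)[:3]])
E
```

```text
[ 0.51899975 -0.06417963  0.28629434] [[-2.06164255e-05 -1.77809431e-01 -9.84064940e-01]
 [-2.70141624e-05 -9.84064940e-01  1.77809431e-01]
 [-9.99999999e-01  3.02494850e-05  1.54845287e-05]] 3.15 [-3.50226052e-01  3.83931399e-02  1.70193821e+00 -3.29198828e-05
  1.40127140e+00  1.39933579e+00] 0.14216925981654358 [ 0.45988742  0.27539395 -0.39654368]
((0.5627170205116272, -0.050577521324157715), (0.5817357301712036, 0.23078018426895142), 79.91704559326172) 0.05453559859100765
cover_pull [(array([285., 129.]), 0.59, array([ 0.567 , -0.0719,  0.0791]))]
button_near_pivot [(array([286., 215.]), 0.91, array([ 0.4827, -0.0576,  0.0675]))]
button_far_pivot [(array([285.,  44.]), 0.88, array([ 0.6403, -0.0847,  0.0675]))]
cover_center [(array([288., 129.]), 0.81, array([ 0.5664, -0.0739,  0.0788]))]
```

View pics/w1.png

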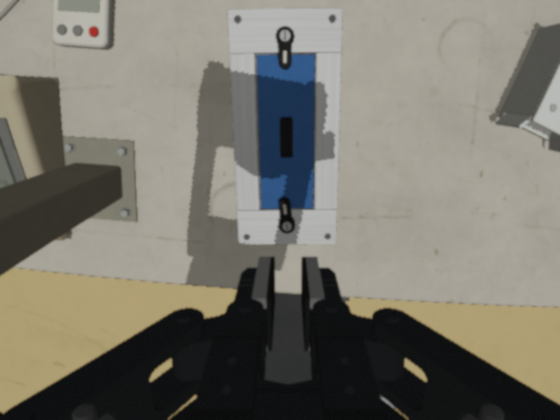

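Wrist view: near pivot at (287,227), far pivot at (285,35), pull at (286,137). Both bars point over the blue cover, and the jaws are aligned with the housing. Now the exact points.

```bash
python3 - <<'E'
from h import *
f=np.load('pics/w1.npz'); im,d,p,R=[f[k] for k in ('im','d','p','R')]
P=cloud('wrist',d,p,R)
a,b,c=[onz('wrist',[x],z,p,R)[0] for x,z in (((287,227),.068),((285,36),.068),((286,137),.078))]
print('near',a,'far',b,'pull',c, np.linalg.norm((b-a)[:2]), 'yaw',np.degrees(np.arctan2(*(b-a)[1::-1])), (a+b)/2)
# housing top near plane in region
m=(d>0)&(abs(P[...,2]-.0545)<.004)&(abs(P[...,0]-.56)<.15)&(abs(P[...,1]+.07)<.1)
q=P[m][:,:2].astype(np.float32); print(cv2.minAreaRect(q))
hsv=cv2.cvtColor(im,cv2.COLOR_BGR2HSV); m=cv2.inRange(hsv,(100,120,40),(125,255,255))>0
m&=(abs(P[...,2]-.0545)<.006); q=P[m][:,:2].astype(np.float32); print('blue',cv2.minAreaRect(q),np.median(P[m][:,2]))
def tool(x,n): print(n,'tool mm',np.round((R.T@(np.array(x)-p))*1000,1))
tool(a,'near');tool(b,'far');tool(c,'pull')
h=np.array([np.cos(np.radians(-10.1)),np.sin(np.radians(-10.1))])
# worktop edge
f=np.load('pics/side0.npz');P=cloud('side',f['d']);
for y in np.arange(-.5,-.1,.05):
    m=(f['d']>0)&(abs(P[...,1]-y)<.02)&(abs(P[...,2])<.01); print(round(y,2),P[m][:,0].min(),end=' ')
cv2.imwrite('pics/c2.png',cv2.resize(im[0:250,220:355],None,fx=2.4,fy=2.4,interpolation=cv2.INTER_CUBIC))
E
```

```text
near [ 0.47007607 -0.05578507  0.068     ] far [ 0.64644328 -0.0860092   0.068     ] pull [ 0.55989968 -0.07118573  0.078     ] 0.17893823656746602 yaw -9.724345604225212 [ 0.55825967 -0.07089713  0.068     ]
((0.5591785311698914, -0.0705975890159607), (0.10463158041238785, 0.23058204352855682), 80.17402648925781)
blue ((0.5593198537826538, -0.07107450067996979), (0.052403319627046585, 0.14822550117969513), 80.31024932861328) 0.05454350083106502
near tool mm [218.3   0.4  49.6]
far tool mm [ 218.3   -1.2 -129.3]
pull tool mm [208.3  -0.4 -41.5]
-0.5 0.2239167260609196 -0.45 0.23855290940365587 -0.4 0.25436633735398073 -0.35 0.2661826125358228 -0.3 0.2788809109278578 -0.25 0.2922308021944801 -0.2 0.3066705886039694 -0.15 -0.150813261707837
```

View pics/c2.png

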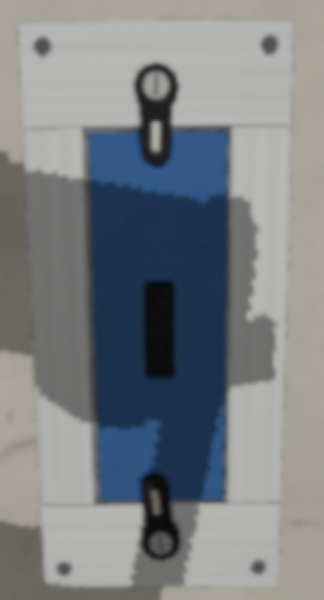

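Geometry checks out: pivots 178.9 mm apart (178 expected), yaw −9.8°, plate top at z = 54.5 mm. Next I'll push the near button with the shut fingertips at z ≈ 60 mm, from its −y side.

servo_tool --targets '[30, 13, 10, 0, 40, 13, 10, 0, 45, 12, 8.6, 0, 45, 0, 0, 0, 41, 0, 0, 0]' --fingers 0

```text
time_s: 3.9
eef_pos: [0.4837, -0.097, 0.0837]
eef_rot: [-0.062, 0.705, -0.062, -0.704]
wrist_force: [-0.0, -0.2, 0.0]
opening: -0.004
```

servo_tool --targets '[0, -5, 0, 0, 0, -8, 0, 0, 0, -8, 0, 0, 0, -8, 0, 0, 0, -8, 0, 0]'

```text
time_s: 4.4
eef_pos: [0.492, -0.0611, 0.0867]
eef_rot: [-0.06, 0.706, -0.063, -0.703]
wrist_force: [0.5, -8.5, -1.3]
opening: -0.001
```

```bash
python3 - <<'E'
from h import *
p,R,o=pose(); print(p,o['opening'],o['wrist_force'])
a=np.array([.4705,-.0557,.06]);print('rel near pivot tool',R.T@(p-a)*1000)
im,d=snap('wrist','w2')
E
```

```text
[ 0.49199949 -0.06108761  0.08666298] -0.001105868925127213 [ 0.49493337 -8.45575023 -1.31538873]
rel near pivot tool [-26.57328408   1.68135302 -22.2081692 ]
```

View pics/w2.png

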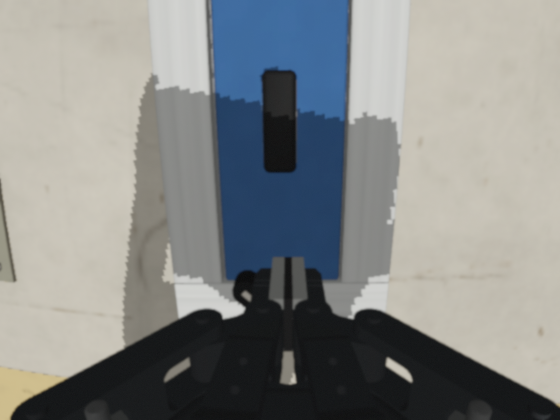

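servo_tool --targets '[0, -4, 0, 0, 0, -4, 0, 0, 0, -4, 0, 0, 0, -2, 0, 0, 0, 0, 0, 0]'

```text
time_s: 4.95
eef_pos: [0.493, -0.0458, 0.0852]
eef_rot: [0.062, -0.704, 0.061, 0.705]
wrist_force: [2.2, 0.1, -0.3]
opening: -0.003
```

```bash
python3 - <<'E'
from h import *
p,R,o=pose(); print(p,o['opening'],o['wrist_force'])
a=np.array([.4705,-.0557,.06]);print('rel near pivot tool',R.T@(p-a)*1000)
im,d=snap('wrist','w3')
E
```

```text
[ 0.49298259 -0.04581596  0.08523867] -0.0030563716762719946 [ 2.17286757  0.08498956 -0.27904879]
rel near pivot tool [-25.23686286 -13.6618689  -20.410923  ]
```

View pics/w3.png

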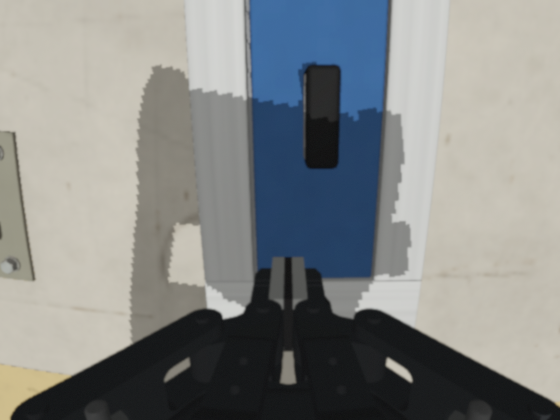

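servo_tool --targets '[0, 0, 3, 0, 0, 0, 4, 0, 0, 0, 0, 0, -15, 0, 0, 0, -45, 0, 0, 0]'

```text
time_s: 5.5
eef_pos: [0.4823, -0.044, 0.1418]
eef_rot: [0.063, -0.701, 0.061, 0.708]
wrist_force: [0.8, -0.1, -0.2]
opening: -0.003
```

servo_tool --targets '[-25, -6, -28, 0, -10, -6, -28, 0, 0, -5, -29, 0, 0, -5, -30, 0, 0, -5, -30, 0]'

```text
time_s: 6.0
eef_pos: [0.6339, -0.0439, 0.1798]
eef_rot: [0.062, -0.704, 0.062, 0.705]
wrist_force: [-0.5, -0.0, -0.2]
opening: -0.002
```

```bash
python3 - <<'E'
from h import *
p,R,o=pose(); print(p,o['opening'],o['wrist_force'])
b=np.array([.6465,-.0860,.06]);print('rel far pivot tool',R.T@(p-b)*1000)
im,d=snap('wrist','w4')
E
```

```text
[ 0.63386998 -0.04385979  0.17977765] -0.0015713589594380049 [-0.49727657 -0.04693492 -0.15225178]
rel far pivot tool [-119.73407459  -39.30298263   20.02569051]
```

View pics/w4.png

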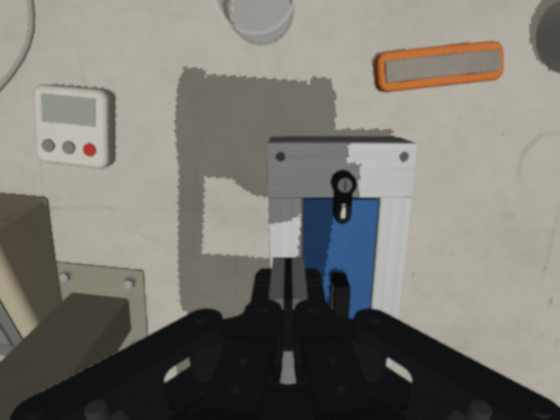

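Far button at (344,185), still straight. I'm in position on its +y side, so I'll descend and push it toward −y.

servo_tool --targets '[40, 0, 0.5, 0, 40, 0, 0.5, 0, 14.5, 0, 0, 0, 0, 4, 0, 0, 0, 7, 0, 0]'

```text
time_s: 6.55
eef_pos: [0.6312, -0.0549, 0.0869]
eef_rot: [-0.062, 0.705, -0.062, -0.704]
wrist_force: [0.1, -0.1, 1.4]
opening: 0.001
```

servo_tool --targets '[0, 7, 0, 0, 0, 7, 0, 0, 0, 7, 0, 0, 0, 6, 0, 0, 0, 5, 0, 0]'

```text
time_s: 7.05
eef_pos: [0.6252, -0.0861, 0.0868]
eef_rot: [-0.062, 0.705, -0.062, -0.704]
wrist_force: [-1.3, 2.9, 0.1]
opening: -0.003
```

servo_tool --targets '[0, 5, 0, 0, 0, 5, 0, 0, 0, 0, -3, 0, 0, 0, -4, 0, 0, 0, 0, 0]'

```text
time_s: 7.55
eef_pos: [0.63, -0.0984, 0.0856]
eef_rot: [0.061, -0.704, 0.062, 0.705]
wrist_force: [-4.7, -3.2, 0.8]
opening: 0.001
```

servo_tool --targets '[-15, 0, 0, 0, -45, 0, 0, 0, -45, -6, 20, 0, -45, -6, 30, 0, -45, -4, 30, 0]' --fingers 85

```text
time_s: 8.05
eef_pos: [0.559, -0.0686, 0.2769]
eef_rot: [-0.062, 0.706, -0.062, -0.703]
wrist_force: [-0.4, -1.1, 0.3]
opening: 0.848
```

servo_tool --targets '[0, 0, 16, 0, 0, 0, 16, 0, 0, 0, 12, 0, 0, 0, 0, 0, 0, 0, 0, 0]'

```text
time_s: 8.55
eef_pos: [0.5161, -0.0616, 0.2741]
eef_rot: [-0.062, 0.705, -0.062, -0.704]
wrist_force: [0.2, 0.4, -0.3]
opening: 0.998
```

```bash
python3 - <<'E'
from h import *
p,R,o=pose(); print(p,o['opening'],o['wrist_force'],o['time_s'])
im,d=snap('wrist','w5')
E
```

```text
[ 0.51614031 -0.06158792  0.27414297] 0.9980169552011695 [ 0.17660251  0.35886781 -0.33151084] 8.55
```

View pics/w5.png

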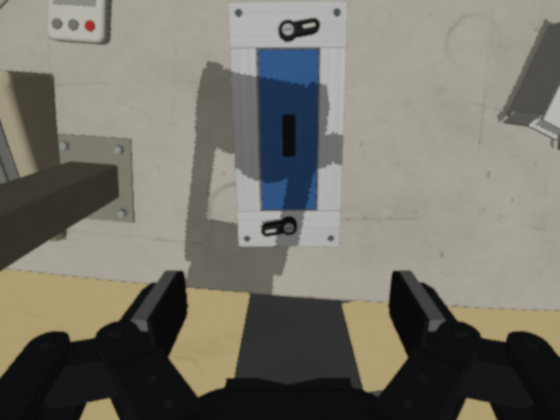

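Both bars now stand across, at (300,28) and (279,227), clear of the cover. Next is the pull at (289,135).

```bash
python3 - <<'E'
from h import *
f=np.load('pics/w5.npz'); im,d,p,R=[f[k] for k in ('im','d','p','R')]
c=onz('wrist',[(289,135)],.078,p,R)[0]; print(c)
c=(c+[.5594,-.0711,.078])/2; c[2]=.081
print(R.T@(c-p)*1000, np.degrees(np.arctan2(R[1,1],R[0,1])))
E
```

```text
[ 0.55984801 -0.07169008  0.078     ]
[193.20325246   2.05182938 -44.26638582] -100.04306793574945
```

servo_tool --targets '[20, 1, -22, 0, 40, 1, -22.3, 0, 48, 0, 0, 0, 48, 0, 0, 0, 37, 0, 0, 0]'

```text
time_s: 9.1
eef_pos: [0.5582, -0.0709, 0.077]
eef_rot: [0.062, -0.703, 0.062, 0.705]
wrist_force: [-0.2, -0.5, -0.8]
opening: 0.999
```

servo_tool --targets '[0, 0, 0, 0, 0, 0, 0, 0, 0, 0, 0, 0, 0, 0, 0, 0, 0, 0, 0, 0]' --fingers 4

```text
time_s: 9.6
eef_pos: [0.5603, -0.0714, 0.0828]
eef_rot: [-0.062, 0.706, -0.062, -0.703]
wrist_force: [2.5, 16.2, 12.2]
opening: 0.141
```

servo_tool --targets '[0, 0, 0, 0, 0, 0, 0, 0, -3, 0, 0, 0, -5, 0, 0, 0, -8, 0, 0, 0]'

```text
time_s: 10.1
eef_pos: [0.5586, -0.0711, 0.0969]
eef_rot: [0.062, -0.704, 0.062, 0.705]
wrist_force: [-0.1, 0.0, -1.5]
opening: 0.12
```

```bash
python3 - <<'E'
from h import *
p,R,o=pose(); print(p,o['opening'],o['wrist_force'],o['time_s'])
im,d=snap('wrist','w6')
E
```

```text
[ 0.55855181 -0.07111718  0.09686868] 0.12032023504313581 [-0.0550494   0.00962146 -1.53022452] 10.1
```

View pics/w6.png

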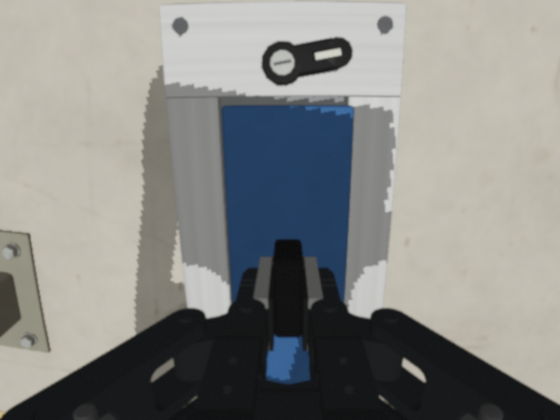

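The cover is held: opening 10 mm on the 12 mm pull, about 1.5 N of weight. I'll lift it clear, carry it to free worktop in front of the dock mouth, and turn it to the dock's heading.

servo_tool --targets '[-12, 0, 0, 0, -15, 0, 0, 0, -15, 0, 0, 0, -15, 0, 0, 0, -8, 0, 0, 0]'

```text
time_s: 10.65
eef_pos: [0.5598, -0.0715, 0.1642]
eef_rot: [-0.062, 0.705, -0.062, -0.703]
wrist_force: [0.5, 0.7, -0.4]
opening: 0.125
```

servo_tool --targets '[0, 14, 6, 0, 0, 22, 10, 0, 0, 26, 11, 0, 0, 26, 11, 0, 0, 26, 11, 0]'

```text
time_s: 11.15
eef_pos: [0.4892, -0.1759, 0.1611]
eef_rot: [0.062, -0.704, 0.062, 0.705]
wrist_force: [0.7, -0.1, -2.0]
opening: 0.122
```

servo_tool --targets '[0, 26, 11, 0, 0, 26, 11, 0, 0, 26, 11, 0, 0, 24, 10, 0, 0, 19, 8, 0]'

```text
time_s: 11.65
eef_pos: [0.4176, -0.2864, 0.1611]
eef_rot: [0.062, -0.704, 0.062, 0.705]
wrist_force: [0.7, -0.2, -2.2]
opening: 0.123
```

servo_tool --targets '[0, 0, 0, 0.06, 0, 0, 0, 0.09, 0, 0, 0, 0.09, 0, 0, 0, 0.08, 0, 0, 0, 0.046]'

```text
time_s: 12.15
eef_pos: [0.4184, -0.2852, 0.161]
eef_rot: [0.19, -0.681, 0.19, 0.682]
wrist_force: [-0.5, -0.5, -1.8]
opening: 0.122
```

```bash
python3 - <<'E'
from h import *
p,R,o=pose(); print(p,o['opening'],o['wrist_force'],o['time_s'],np.degrees(np.arctan2(R[1,1],R[0,1]))+90)
im,d=snap('wrist','w7'); im,d=snap('side','s7')
cv2.imwrite('pics/s7c.png',cv2.resize(im[120:300,140:380],None,fx=3.2,fy=3.2))
E
```

```text
[ 0.41836635 -0.28519984  0.16103658] 0.12233917495452265 [-0.53647292 -0.48654636 -1.79658323] 12.15 -31.19760250359242
```

View pics/w7.png

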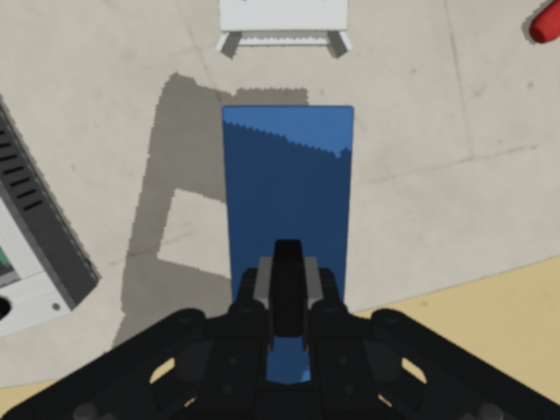

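View pics/s7c.png

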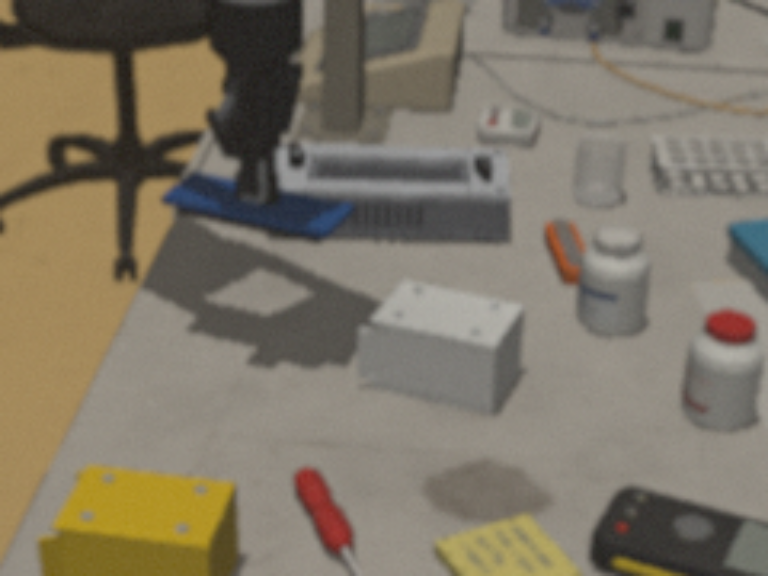

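The cover hangs level and lines up with the white dock's mouth, seen at (284,40) in the wrist view. Lowering it now.

servo_tool --targets '[25, 0, 0, 0, 35, 0, 0, 0, 30, 0, 0, 0, 14, 0, 0, 0, 6, 0, 0, 0]'

```text
time_s: 12.75
eef_pos: [0.4184, -0.2845, 0.0501]
eef_rot: [0.189, -0.68, 0.188, 0.682]
wrist_force: [-0.2, 0.1, -1.3]
opening: 0.125
```

servo_tool --targets '[1.5, 0, 0, 0, 1.5, 0, 0, 0, 1, 0, 0, 0, 0.5, 0, 0, 0, 0, 0, 0, 0]'

```text
time_s: 13.25
eef_pos: [0.4197, -0.2854, 0.0477]
eef_rot: [-0.189, 0.682, -0.189, -0.681]
wrist_force: [-0.2, -0.4, -1.5]
opening: 0.127
```

```bash
python3 - <<'E'
from h import *
p,R,o=pose(); print(p,o['opening'],o['wrist_force'],o['time_s'])
im,d=snap('wrist','w8'); P=cloud('wrist',d,p,R)
hsv=cv2.cvtColor(im,cv2.COLOR_BGR2HSV); m=(cv2.inRange(hsv,(100,120,40),(125,255,255))>0)&(d>0)
print('blue z',np.percentile(P[m][:,2],[5,50,95]))
# tilt fit
A=np.c_[P[m][:,:2]-P[m][:,:2].mean(0),np.ones(m.sum())]; print(np.linalg.lstsq(A,P[m][:,2],rcond=None)[0])
E
```

```text
[ 0.41972253 -0.28536158  0.04768257] 0.12711812552385782 [-0.23171966 -0.39588419 -1.52306295] 13.25
blue z [0.01816154 0.01919133 0.0202619 ]
[-0.01430789  0.00719193  0.01962154]
```

servo_tool --targets '[1, 0, 0, 0, 1, 0, 0, 0, 0, 0, 0, 0, 0, 0, 0, 0, 0, 0, 0, 0]'

```text
time_s: 13.8
eef_pos: [0.4197, -0.2853, 0.0469]
eef_rot: [-0.189, 0.681, -0.189, -0.681]
wrist_force: [-5.7, 5.1, 16.9]
opening: 0.125
```

Contact with the worktop (17 N up). I'll ease off and release.

servo_tool --targets '[-0.8, 0, 0, 0, 0, 0, 0, 0, 0, 0, 0, 0, 0, 0, 0, 0, 0, 0, 0, 0]'

```text
time_s: 14.3
eef_pos: [0.4197, -0.2854, 0.0469]
eef_rot: [-0.189, 0.682, -0.189, -0.681]
wrist_force: [-2.6, 2.8, 9.0]
opening: 0.125
```

servo_tool --targets '[0, 0, 0, 0, 0, 0, 0, 0, 0, 0, 0, 0, 0, 0, 0, 0, 0, 0, 0, 0]' --fingers 85

```text
time_s: 14.8
eef_pos: [0.4194, -0.2851, 0.0458]
eef_rot: [0.189, -0.681, 0.189, 0.681]
wrist_force: [0.2, -0.1, 0.8]
opening: 0.958
```

servo_tool --targets '[-15, 0, 0, 0, -40, 0, 0, 0, -40, 0, 10, 0, -40, 0, 40, 0, -20, 0, 40, 0]'

```text
time_s: 15.3
eef_pos: [0.3468, -0.2421, 0.1992]
eef_rot: [-0.188, 0.683, -0.19, -0.68]
wrist_force: [-1.3, -0.3, 0.4]
opening: 0.996
```

```bash
python3 - <<'E'
from h import *
p,R,o=pose(); print(p,o['opening'],o['wrist_force'],o['time_s'])
im,d=snap('wrist','w9'); im,d=snap('side','s9')
cv2.imwrite('pics/s9c.png',cv2.resize(im[120:300,140:380],None,fx=3.2,fy=3.2))
E
```

```text
[ 0.34676123 -0.24206226  0.1992403 ] 0.9961472855591714 [-1.25054383 -0.27564474  0.43907835] 15.3
```

View pics/w9.png

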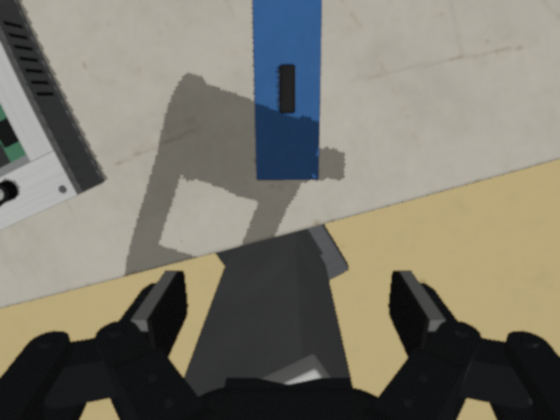

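View pics/s9c.png

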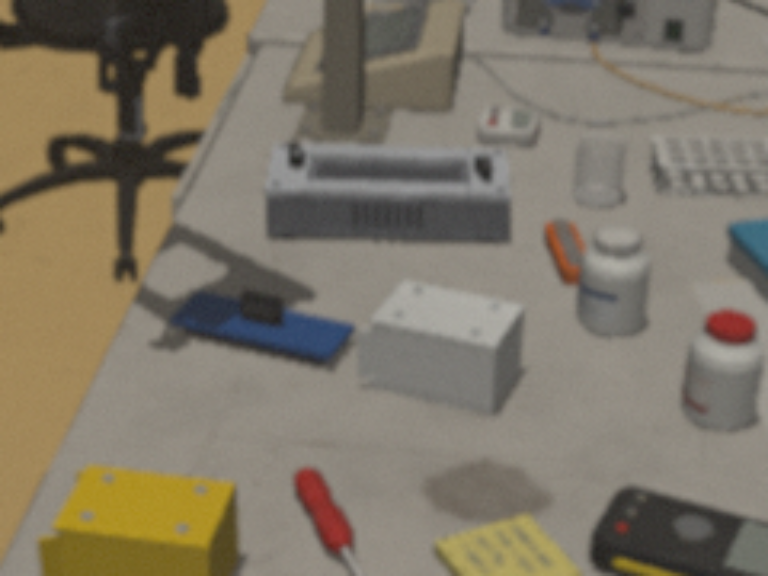

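The cover lies flat with its pull up. I'll rise and look at the cover and dock together.

servo_tool --targets '[-25, 0, -30, 0, -25, 0, -30, 0, -25, 0, -30, 0, -15, 0, -20, 0, 0, 0, 0, 0]'

```text
time_s: 15.9
eef_pos: [0.443, -0.2999, 0.2879]
eef_rot: [-0.188, 0.683, -0.19, -0.68]
wrist_force: [-0.6, 0.1, -0.4]
opening: 0.997
```

```bash
python3 - <<'E'
from h import *
p,R,o=pose(); print(p,o['time_s'],np.degrees(np.arctan2(R[1,1],R[0,1]))+90)
im,d=snap('wrist','w10'); P=cloud('wrist',d,p,R)
hsv=cv2.cvtColor(im,cv2.COLOR_BGR2HSV); m=(cv2.inRange(hsv,(100,120,40),(125,255,255))>0)&(abs(P[...,2]-.018)<.01)
q=P[m][:,:2].astype(np.float32); print('cover',cv2.minAreaRect(q),np.median(P[m][:,2]))
m=(d>0)&(abs(P[...,2]-.065)<.004)&(np.hypot(P[...,0]-.56,P[...,1]+.37)<.1)
q=P[m][:,:2].astype(np.float32); print('dock roof',cv2.minAreaRect(q),np.median(P[m][:,2]))
im[m]=(0,0,255);cv2.imwrite('pics/w10m.png',im)
E
```

```text
[ 0.44304175 -0.29986867  0.28791096] 15.9 -30.98834812988376
cover ((0.41929328441619873, -0.28637006878852844), (0.05118428170681, 0.1472298949956894), 58.80492401123047) 0.018522150980528396
dock roof ((0.5495253801345825, -0.362776517868042), (0.07250530272722244, 0.07693929225206375), 59.361812591552734) 0.06557406154746512
```

View pics/w10.png

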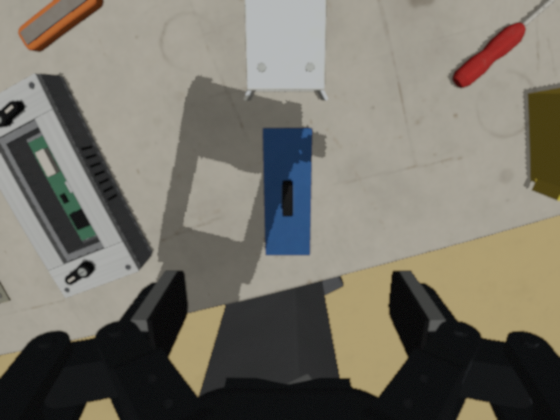

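Cover centre (0.4193, −0.2864), yaw −31.2°, plate top at 18.5 mm. Dock yaw −30.7°, with its centreline within 1 mm of the cover's. I'll grip the robot-side bare end, 55 mm from the centre.

servo_tool --targets '[35, 0.4, 30, 0, 45, 0, 30, 0, 48, 0, 22.2, 0, 48, 0, 0, 0, 35, 0, 0, 0]' --fingers 85

```text
time_s: 16.45
eef_pos: [0.3698, -0.2545, 0.0775]
eef_rot: [0.19, -0.68, 0.188, 0.683]
wrist_force: [0.2, 0.1, -0.3]
opening: 0.993
```

servo_tool --targets '[25, 0, 0, 0, 14, 0, 0, 0, 6, 0, 0, 0, 3, 0, 0, 0, 1, 0, 0, 0]'

```text
time_s: 16.95
eef_pos: [0.3726, -0.2574, 0.0323]
eef_rot: [0.189, -0.681, 0.189, 0.681]
wrist_force: [-0.7, -0.3, -0.3]
opening: 0.995
```

```bash
python3 - <<'E'
from h import *
p,R,o=pose(); print(p,o['time_s'],o['wrist_force'],np.degrees(np.arctan2(R[1,1],R[0,1]))+90)
print(R.T@(np.array([.3723,-.2579,.027])-p)*1000)
im,d=snap('wrist','w11')
im,d=snap('side','s11')
cv2.imwrite('pics/s11c.png',cv2.resize(im[160:260,150:290],None,fx=5.5,fy=5.5,interpolation=cv2.INTER_CUBIC))
E
```

```text
[ 0.37261202 -0.25735694  0.03227651] 16.95 [-0.68806717 -0.31367275 -0.27655085] -31.012869478525317
[ 5.2764573   0.62659664 -0.0135501 ]
```

View pics/w11.png

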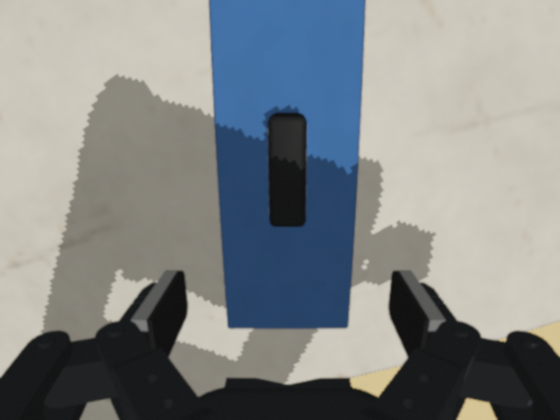

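View pics/s11c.png

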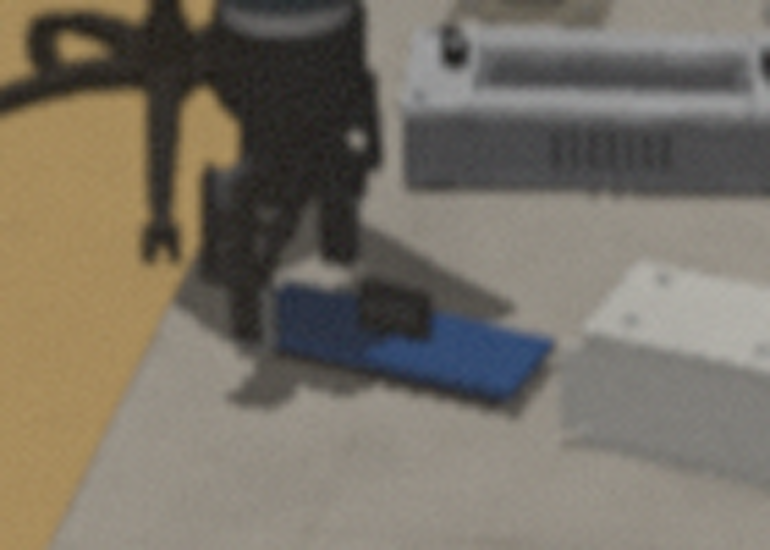

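servo_tool --targets '[3, 0.6, 0, 0, 2.5, 0, 0, 0, 1, 0, 0, 0, 0, 0, 0, 0, 0, 0, 0, 0]'

```text
time_s: 17.55
eef_pos: [0.3726, -0.2581, 0.0258]
eef_rot: [0.189, -0.681, 0.189, 0.681]
wrist_force: [0.2, 0.3, -0.3]
opening: 1.002
```

servo_tool --targets '[0, 0, 0, 0, 0, 0, 0, 0, 0, 0, 0, 0, 0, 0, 0, 0, 0, 0, 0, 0]' --fingers 46

```text
time_s: 18.05
eef_pos: [0.3728, -0.2583, 0.0262]
eef_rot: [-0.189, 0.681, -0.189, -0.681]
wrist_force: [-1.2, 0.9, 5.1]
opening: 0.612
```

servo_tool --targets '[0, 0, 0, 0, 0, 0, 0, 0, 0, 0, 0, 0, -2, 0, 0, 0, -3, 0, 0, 0]'

```text
time_s: 18.55
eef_pos: [0.3723, -0.2578, 0.0307]
eef_rot: [0.189, -0.681, 0.189, 0.682]
wrist_force: [-0.3, 0.3, -1.5]
opening: 0.613
```

```bash
python3 - <<'E'
from h import *
p,R,o=pose(); print(p,o['time_s'],o['opening'],o['wrist_force'],o['torque'])
im,d=snap('wrist','w12'); P=cloud('wrist',d,p,R)
hsv=cv2.cvtColor(im,cv2.COLOR_BGR2HSV); m=(cv2.inRange(hsv,(100,120,40),(125,255,255))>0)&(abs(P[...,2]-.02)<.012)
L=(P[m]-p)@R
A=np.c_[L[:,1],L[:,2],np.ones(len(L))]; print(m.sum(),np.linalg.lstsq(A,P[m][:,2],rcond=None)[0], np.percentile(L[:,2],[0,5,95,100]),np.percentile(L[:,1],[1,50,99]))
E
```

```text
[ 0.37229841 -0.25781145  0.03068326] 18.55 0.6133494379649953 [-0.27480373  0.32817532 -1.53278868] [ 0.03342877  0.03800088 -0.01239754]
43496 [0.00015268 0.00692985 0.02297018] [-0.1085909  -0.1039717   0.01101534  0.02076312] [-0.02514459  0.00076376  0.02641608]
```

View pics/w12.png

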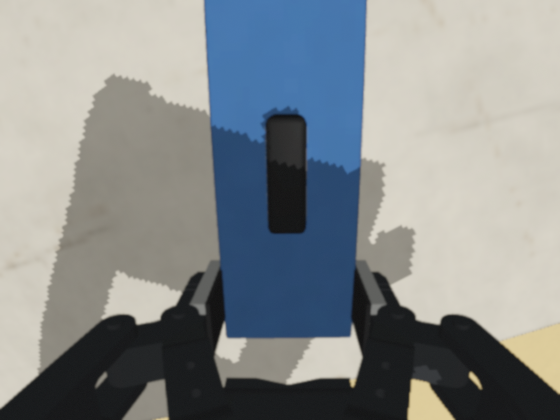

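Held by the end: opening 52 mm, 1.5 N, droop 0.4°. I'll raise it 9 mm (gasket bottom ≈ 13 mm), trim the yaw by −0.006 rad, and go to just before the lips.

servo_tool --targets '[-3, 0, 0, -0.006, -4, 0, 0, 0, -2, -0.6, -5, 0, 0, 0, -10, 0, 0, 0, -5, 0]'

```text
time_s: 19.1
eef_pos: [0.3914, -0.2688, 0.0402]
eef_rot: [-0.187, 0.682, -0.187, -0.681]
wrist_force: [0.2, -0.0, -0.6]
opening: 0.61
```

```bash
cat > chk.py <<'E'
from h import *
import sys
tag=sys.argv[1]
p,R,o=pose(); print(p,o['time_s'],o['opening'],o['wrist_force'],np.degrees(np.arctan2(R[1,1],R[0,1]))+90)
im,d=snap('wrist','w'+tag); P=cloud('wrist',d,p,R)
hsv=cv2.cvtColor(im,cv2.COLOR_BGR2HSV); m=(cv2.inRange(hsv,(100,120,40),(125,255,255))>0)&(abs(P[...,2]-.03)<.012)
L=(P-p)@R
A=np.c_[L[m][:,1],L[m][:,2],np.ones(m.sum())]; print('plate',m.sum(),np.linalg.lstsq(A,P[m][:,2],rcond=None)[0],'tailz',np.percentile(L[m][:,2],[0,100])*1e3)
ex=[]
for s in np.arange(-.09,-.03,.01):
    k=m&(abs(L[...,2]-s)<.003); ex.append([s*1e3,L[k][:,1].min()*1e3,L[k][:,1].max()*1e3])
print(np.round(ex,1))
m=(d>0)&(abs(P[...,2]-.065)<.004)&(np.hypot(P[...,0]-.56,P[...,1]+.37)<.1)
if m.sum()>50:
    for lo in np.arange(-.2,-.05,.01):
        k=m&(abs(L[...,2]-lo)<.004)
        if k.sum()>20: print('roof',round(lo*1e3),k.sum(),np.round(np.percentile(L[k][:,1],[0,100])*1e3,1))
    print('roof front tool z',np.percentile(L[m][:,2],99)*1e3)
E
python3 chk.py 13; python3 - <<'E'
import sys; sys.path.insert(0,'.')
from h import *
im,d=snap('side','s13')
cv2.imwrite('pics/s13c.png',cv2.resize(im[180:260,180:320],None,fx=5.5,fy=5.5,interpolation=cv2.INTER_CUBIC))
E
```

```text
[ 0.39137277 -0.26884229  0.04021593] 19.1 0.6104415748812462 [ 0.19573836 -0.00295151 -0.64066936] -30.66481392648832
plate 43484 [0.00091646 0.00426572 0.03248901] tailz [-108.75781777   20.65033447]
[[-90.  -26.1  26.7]
 [-80.  -26.1  26.8]
 [-70.  -26.   26.9]
 [-60.  -26.   26.7]
 [-50.  -25.7  27. ]
 [-40.  -25.7  27. ]]
```

View pics/w13.png

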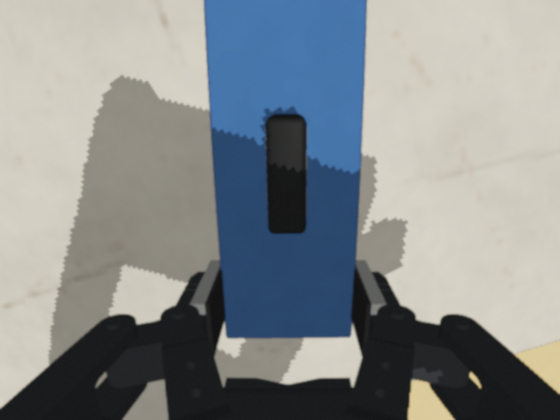

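View pics/s13c.png

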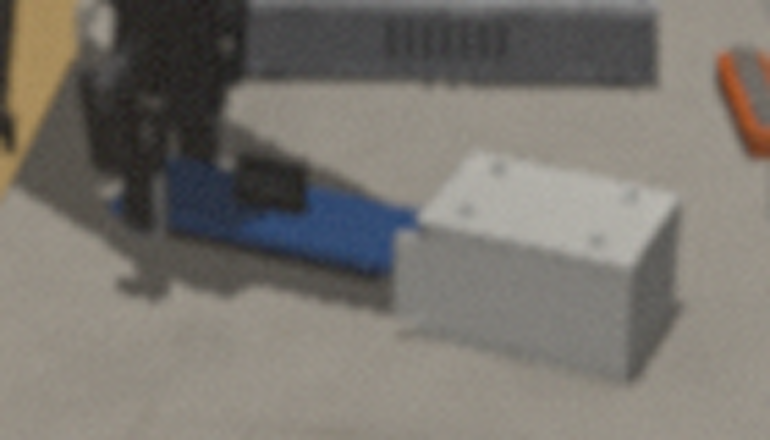

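Levels are good: centre ≈ 28 mm, about 4 mm of room above and below, yaw −30.66°. Advancing into the lips.

servo_tool --targets '[0, 0, -5, 0, 0, 0, -6, 0, 0, 0, -6, 0, 0, 0, -5, 0, 0, 0, -3, 0]'

```text
time_s: 19.7
eef_pos: [0.4121, -0.2809, 0.0398]
eef_rot: [-0.187, 0.682, -0.187, -0.682]
wrist_force: [-0.1, -0.3, -1.7]
opening: 0.615
```

```bash
python3 chk.py 14
```

```text
[ 0.41212127 -0.28094405  0.03983334] 19.7 0.6148745458757137 [-0.06500628 -0.27609601 -1.74588331] -30.661815486940583
plate 43497 [0.00035296 0.00573972 0.03209787] tailz [-108.77806267   21.09717944]
[[-90.  -26.1  26.8]
 [-80.  -25.9  26.9]
 [-70.  -26.   26.9]
 [-60.  -25.8  26.9]
 [-50.  -25.7  26.8]
 [-40.  -25.5  27. ]]
```

View pics/w14.png

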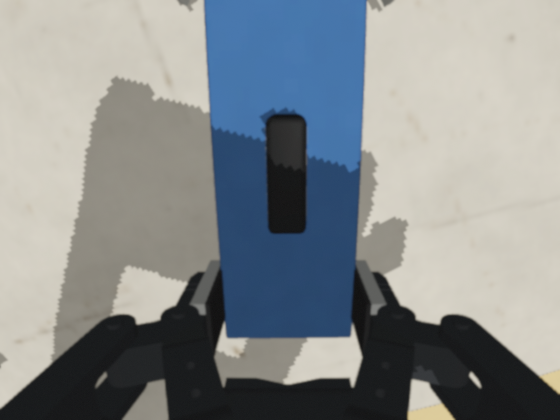

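The lip shadows at (190,3) and (378,3) sit symmetrically about the cover, so it is centred. Continuing.

servo_tool --targets '[0, 0, -5, 0, 0, 0, -6, 0, 0, 0, -6, 0, 0, 0, -5, 0, 0, 0, -3, 0]'

```text
time_s: 20.25
eef_pos: [0.4336, -0.2937, 0.0399]
eef_rot: [-0.187, 0.682, -0.187, -0.682]
wrist_force: [-0.5, -0.2, -1.2]
opening: 0.611
```

```bash
python3 chk.py 15
```

```text
[ 0.43364138 -0.29370132  0.03987785] 20.25 0.6113775078493597 [-0.47690095 -0.22201851 -1.17654389] -30.657997648611584
plate 40303 [8.38106149e-05 5.60359228e-03 3.21465397e-02] tailz [-102.2654828    20.90041764]
[[-90.  -26.   26.9]
 [-80.  -26.   26.8]
 [-70.  -26.   27. ]
 [-60.  -25.7  26.8]
 [-50.  -25.9  26.9]
 [-40.  -25.6  27.1]]
roof -100 5557 [-36.   36.1]
roof front tool z -95.86240387877812
```

View pics/w15.png

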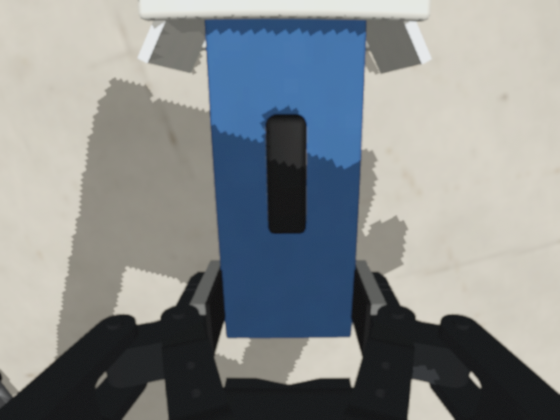

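Dock centreline and cover agree within 0.5 mm. The front is 33 mm inside with 67 mm to go.

servo_tool --targets '[0, 0, -5, 0, 0, 0, -7, 0, 0, 0, -7, 0, 0, 0, -6, 0, 0, 0, -5, 0]'

```text
time_s: 20.8
eef_pos: [0.4595, -0.309, 0.0398]
eef_rot: [-0.187, 0.682, -0.187, -0.682]
wrist_force: [0.1, 0.1, -1.5]
opening: 0.614
```

servo_tool --targets '[0, 0, -6, 0, 0, 0, -7, 0, 0, 0, -7, 0, 0, 0, -6, 0, 0, 0, -4, 0]'

```text
time_s: 21.3
eef_pos: [0.4853, -0.3243, 0.0399]
eef_rot: [-0.187, 0.682, -0.187, -0.682]
wrist_force: [0.3, 0.5, -1.1]
opening: 0.612
```

servo_tool --targets '[1, 0, 0, 0, 1, 0, 0, 0, 0.5, 0, 0, 0, 0.5, 0, 0, 0, 0, 0, 0, 0]'

```text
time_s: 21.8
eef_pos: [0.4845, -0.3238, 0.0367]
eef_rot: [0.187, -0.682, 0.187, 0.682]
wrist_force: [0.2, -0.1, -1.2]
opening: 0.618
```

```bash
python3 chk.py 16
```

```text
[ 0.48453882 -0.32377741  0.03674666] 21.8 0.6184282048016086 [ 0.20627951 -0.08083973 -1.20837496] -30.664260593260394
plate 11369 [-0.00025267  0.00132676  0.02898312] tailz [-21.5760841   20.91593347]Traceback (most recent call last):
  File "chk.py", line 11, in <module>
    k=m&(abs(L[...,2]-s)<.003); ex.append([s*1e3,L[k][:,1].min()*1e3,L[k][:,1].max()*1e3])
                                                 ~~~~~~~~~~~~~^^
    return umr_minimum(a, axis, None, out, keepdims, initial, where)
ValueError: zero-size array to reduction operation minimum which has no identity
```

View pics/w16.png

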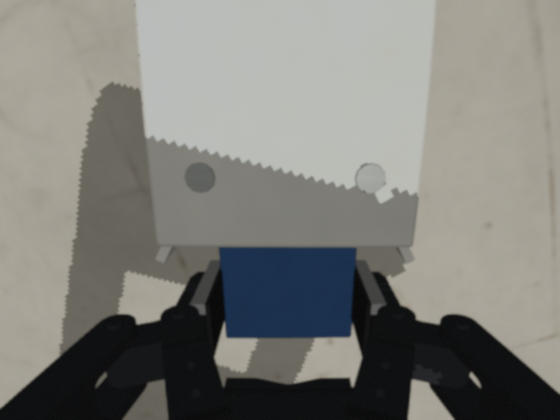

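About 8 mm remain and the plate top is within 1 mm of its seated height. I'll press gently toward home.

servo_tool --targets '[0.3, 0, -2, 0, 0, 0, -2, 0, 0, 0, -2, 0, 0, 0, -1, 0, 0, 0, 0, 0]'

```text
time_s: 22.35
eef_pos: [0.491, -0.3277, 0.0365]
eef_rot: [-0.187, 0.682, -0.187, -0.682]
wrist_force: [-0.7, -0.4, -1.4]
opening: 0.615
```

servo_tool --targets '[0, 0, -1, 0, 0, 0, -1, 0, 0, 0, 0, 0, 0, 0, 0, 0, 0, 0, 0, 0]'

```text
time_s: 22.85
eef_pos: [0.4917, -0.3279, 0.0363]
eef_rot: [0.187, -0.681, 0.187, 0.683]
wrist_force: [-5.2, 2.8, 1.8]
opening: 0.616
```

servo_tool --targets '[0, 0, -1, 0, 0, 0, 0, 0, 0.5, 0, 0, 0, 0, 0, 0, 0, 0, 0, 0, 0]'

```text
time_s: 23.35
eef_pos: [0.4918, -0.328, 0.0361]
eef_rot: [0.187, -0.681, 0.186, 0.683]
wrist_force: [-8.7, 5.2, 9.0]
opening: 0.617
```

```bash
sed -i 's/    k=m&(abs(L\[...,2\]-s)<.003); ex/    k=m\&(abs(L[...,2]-s)<.003)\n    if k.sum()>0: ex/' chk.py; python3 chk.py 17
```

```text
[ 0.49177166 -0.32798169  0.03613467] 23.35 0.6165729549042113 [-8.67776285  5.19656692  9.04425186] -30.65602743013757
plate 7525 [-0.00049716 -0.00615393  0.02844345] tailz [-9.35755072 21.40696862]
[]
roof -100 4082 [-35.3  36.6]
roof -90 10782 [-35.5  36.6]
roof -80 10111 [-35.4  36.6]
roof -70 9348 [-35.9  36.5]
roof -60 8550 [-35.8  36.5]
roof -50 7838 [-35.5  36.3]
roof front tool z -5.813631066757092
```

Back wall reached: 10 N along the axis, the tail stands 49.5 mm out of the mouth (50 expected), and there is floor contact. Ease the vertical load and release.

servo_tool --targets '[-0.5, 0, 0, 0, 0, 0, 0, 0, 0, 0, 0, 0, 0, 0, 0, 0, 0, 0, 0, 0]' --fingers 85

```text
time_s: 23.9
eef_pos: [0.4935, -0.3291, 0.0365]
eef_rot: [-0.187, 0.682, -0.187, -0.682]
wrist_force: [-0.9, -0.1, 0.2]
opening: 0.995
```

servo_tool --targets '[0, 0, 0, 0, 0, 0, 5, 0, 0, 0, 15, 0, 0, 0, 25, 0, -10, 0, 30, 0]'

```text
time_s: 24.4
eef_pos: [0.4275, -0.2898, 0.0456]
eef_rot: [0.187, -0.681, 0.187, 0.682]
wrist_force: [-0.1, 0.2, 0.2]
opening: 0.997
```

servo_tool --targets '[-40, 0, 5, 0, -45, 0, 0, 0, -40, 0, -10, 0, -20, 0, 0, 0, 0, 0, 0, 0]' --fingers 0

```text
time_s: 24.9
eef_pos: [0.4346, -0.2949, 0.1954]
eef_rot: [-0.186, 0.684, -0.188, -0.68]
wrist_force: [0.3, 0.5, -0.3]
opening: 0.136
```

```bash
python3 - <<'E'
from h import *
p,R,o=pose(); print(p,o['time_s'],o['opening'],o['wrist_force'])
im,d=snap('wrist','w18'); P=cloud('wrist',d,p,R); D=np.array([np.cos(np.radians(-30.65)),np.sin(np.radians(-30.65)),0]);N=np.array([-D[1],D[0],0])
hsv=cv2.cvtColor(im,cv2.COLOR_BGR2HSV); m=(cv2.inRange(hsv,(100,120,40),(125,255,255))>0)&(abs(P[...,2]-.028)<.012)
r=(d>0)&(abs(P[...,2]-.065)<.004)&(np.hypot(P[...,0]-.56,P[...,1]+.37)<.1)
print('tail',np.percentile(P[m]@D,[0.5,1]),'roof front',np.percentile(P[r]@D,[.5,2]),'lat',np.percentile(P[m]@N,[1,99]),np.percentile(P[r]@N,[1,99]))
q=P[m][:,:2].astype(np.float32);print(cv2.minAreaRect(q),np.percentile(P[m][:,2],[5,50,95]))
im,d=snap('side','s18')
cv2.imwrite('pics/s18c.png',cv2.resize(im[140:260,190:360],None,fx=4.6,fy=4.6,interpolation=cv2.INTER_CUBIC))
E
```

```text
[ 0.43460861 -0.29489073  0.19544766] 24.9 0.1364328197365249 [ 0.34199065  0.46171419 -0.30314035]
tail [0.57014767 0.57021887] roof front [0.61919683 0.61982599] lat [-0.05762346 -0.00711542] [-0.06691012  0.00325401]
((0.49560636281967163, -0.33132830262184143), (0.05175960808992386, 0.050641752779483795), 59.415836334228516) [0.02735537 0.02858306 0.02978481]
```

View pics/w18.png

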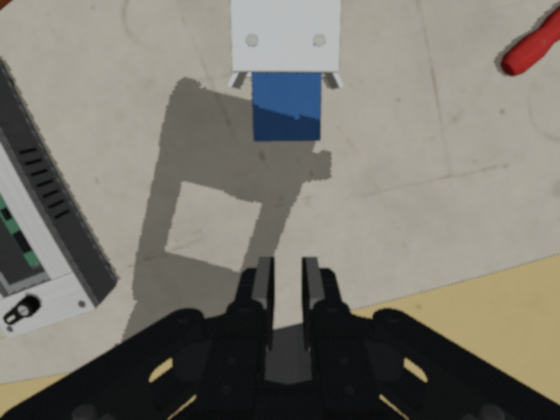

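View pics/s18c.png

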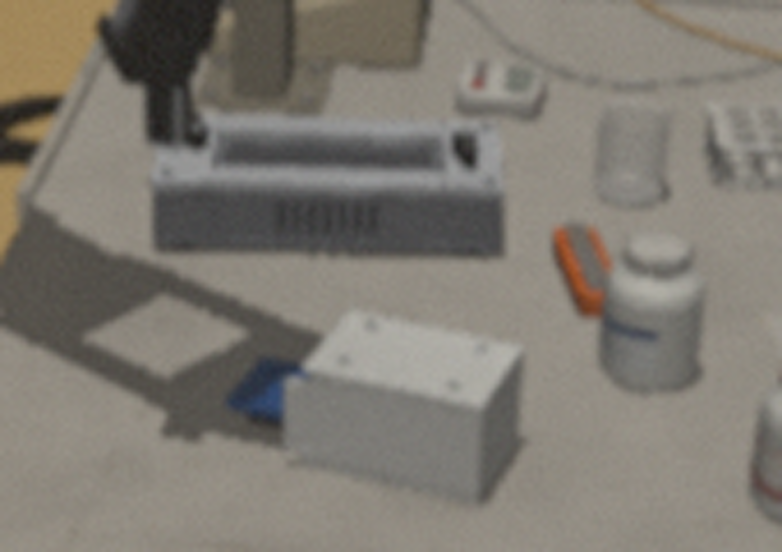

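```bash
python3 - <<'E'
from h import *
print(telemetry.get_obs()['time_s']); print(workorder.hand_in())
E
```

```text
25.0
the job is handed in; nothing more can be done
None
```

The cover is in the white dock, right side up and home against the back wall, and I handed the job in at 25.0 s. The hand-in reports no verdict.

- **Buttons:** I pushed both turn buttons aside with the shut fingertips. They stand about 90° from the cover; I judged this by eye from the picture taken after turning them. In the last pictures they were still aside.
- **Cover out:** I lifted it by the pull and laid it flat on the worktop, pull upwards, pressing down with about 17 N before letting go.
- **Into the dock:** I took it by the bare end nearest the robot and slid it in until it met the back wall with about 10 N along its length.
- **Last measurements:** 49 to 49.5 mm of the cover stands out of the mouth (50 mm expected). The plate top measured 28.6 mm (28 mm expected) and level. The yaw matches the dock within about half a degree.
- **Other things:** The jar, beaker and hex key set look unmoved when the first and last side views are compared; I did not measure them. The gripper was clear of everything at hand-in.

No check failed. The housing, cover and dock positions from the different cameras agreed within about 2 mm.

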